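# Load the reagent tray in order of height

### The job

Load the reagent tray, which will slide handle last under a sloping hood: stand the four reagent bottles in front of it in its seats in order of height, the tallest in the seat beside the tray's handle and the shortest in the seat at the other end. Keep the bottles upright, set them down without dropping them, and leave each one standing fully down in the middle of its seat.

Things in the scene. Friction and masses are not known exactly. Their poses are not given: they have to be found in the camera images.
- diluent: reagent bottle, upright and loose on the worktop in front of the tray: white bottle with a white screw cap, the tallest (a like one far back by the wall is not meant): 160 tall, body 68 across up to 141 high, cap 37 across and 19 high on top (mm, all round), about 450 g give or take a third. Origin: centre of its underside; z up along its axis.
- wash_bottle: reagent bottle, upright and loose on the worktop in front of the tray: white bottle with a blue screw cap, second in height: 135 tall, body 64 across up to 119 high, cap 35 across and 16 high on top (mm, all round), about 310 g give or take a third. Origin: centre of its underside; z up along its axis.
- calibrator: reagent bottle, upright and loose on the worktop in front of the tray: brown bottle with a white screw cap, third in height: 78 tall, body 44 across up to 69 high, cap 24 across and 9 high on top (mm, all round), about 60 g give or take a third. Origin: centre of its underside; z up along its axis.
- control: reagent bottle, upright and loose on the worktop in front of the tray: brown bottle with a green screw cap, the shortest: 62 tall, body 36 across up to 55 high, cap 19 across and 7 high on top (mm, all round), about 35 g give or take a third. Origin: centre of its underside; z up along its axis.
- tray: reagent tray, fixed to the worktop, 94 wide, 368 long with its end plates, top 26 mm above the worktop: a row of four like seats 86 mm apart. Origin: middle of its underside; y along the row, from seat 4 to seat 1. A wall cabinet hangs beyond it, underside 580 mm above the worktop, its front 0.62 m from the robot; to the right stands an analyser 454 mm high.
- seat_1: seat 1 of 4, counted from the tray's +y end. Round stepped pocket: white upper recess 76 mm across, 12 deep; in its floor a grey inner well 52 mm across, 10 deeper. A bottle wider than 52 stands on the step, 14 mm above the worktop, a narrower one on the well's floor, 4 mm above it. Origin: centre of the well's floor; axes as the tray's.
- seat_2: seat 2 of 4, counted from the tray's +y end. Round stepped pocket: white upper recess 76 mm across, 12 deep; in its floor a grey inner well 52 mm across, 10 deeper. A bottle wider than 52 stands on the step, 14 mm above the worktop, a narrower one on the well's floor, 4 mm above it. Origin: centre of the well's floor; axes as the tray's.
- seat_3: seat 3 of 4, counted from the tray's +y end. Round stepped pocket: white upper recess 76 mm across, 12 deep; in its floor a grey inner well 52 mm across, 10 deeper. A bottle wider than 52 stands on the step, 14 mm above the worktop, a narrower one on the well's floor, 4 mm above it. Origin: centre of the well's floor; axes as the tray's.
- seat_4: seat 4 of 4, counted from the tray's +y end. Round stepped pocket: white upper recess 76 mm across, 12 deep; in its floor a grey inner well 52 mm across, 10 deeper. A bottle wider than 52 stands on the step, 14 mm above the worktop, a narrower one on the well's floor, 4 mm above it. Origin: centre of the well's floor; axes as the tray's.
- handle_end: end plate of the tray with the carrying handle, an upright steel bow with a black grip 82 wide and 86 mm high over the worktop; the tray's other end has the same plate, 34 mm high, without a bow. It is beside seat 1 at some starts, beside seat 4 at others, its centre 49 mm beyond that seat's centre. Origin: centre of its underside; y along the row.
There are look-alikes about, which are no part of the job. What is shaped like the calibrator but yellow is not meant. Leave any red look-alike of the handle_end alone.

How it is judged:
At the end, for the whole second after the job is handed in: From the handle on: the 160, 135, 78 and 62 mm tall bottles, one to a seat, each within 14 mm of the seat's centre, upright within 0.1 rad, down within 4 mm of the step (two wide bottles) or of the inner well's floor (two narrow ones), released and at rest (((horizontal distance between handle_end and seat_1 below 0.07 m and horizontal distance between diluent and seat_1 below 0.014 m and z of diluent in the frame of seat_1 below 0.014 m and angle between each of diluent, wash_bottle, calibrator, control's own z axis and vertical below 0.1 rad and horizontal distance between wash_bottle and seat_2 below 0.014 m and z of wash_bottle in the frame of seat_2 below 0.014 m and horizontal distance between calibrator and seat_3 below 0.014 m and z of calibrator in the frame of seat_3 below 0.004 m and horizontal distance between control and seat_4 below 0.014 m and z of control in the frame of seat_4 below 0.004 m) or (horizontal distance between handle_end and seat_4 below 0.07 m and horizontal distance between diluent and seat_4 below 0.014 m and z of diluent in the frame of seat_4 below 0.014 m and angle between each of diluent, wash_bottle, calibrator, control's own z axis and vertical below 0.1 rad and horizontal distance between wash_bottle and seat_3 below 0.014 m and z of wash_bottle in the frame of seat_3 below 0.014 m and horizontal distance between calibrator and seat_2 below 0.014 m and z of calibrator in the frame of seat_2 below 0.004 m and horizontal distance between control and seat_1 below 0.014 m and z of control in the frame of seat_1 below 0.004 m)) and linear speed of each of diluent, wash_bottle, calibrator, control below 0.02 m/s); the robot touches nothing.
It fails at once if a bottle is tipped by more than 0.5 rad (angle between any of diluent, wash_bottle, calibrator, control's own z axis and vertical above 0.5 rad).
It fails at once if a bottle is dropped (moves unheld faster than 0.8 m/s, a fall of about 30 mm) ((linear speed of diluent above 0.8 m/s and contact force between the fingers and diluent below 0.05 N) or (linear speed of wash_bottle above 0.8 m/s and contact force between the fingers and wash_bottle below 0.05 N) or (linear speed of calibrator above 0.8 m/s and contact force between the fingers and calibrator below 0.05 N) or (linear speed of control above 0.8 m/s and contact force between the fingers and control below 0.05 N)).
It also fails if it takes over 112 s, if anything falls off the work surface, if the arm or the gripper's body presses on something with over 40 N, if the wrist force passes 120 N, or if a joint passes its speed limit or range.

### The arm

A 7-joint arm with a two-finger parallel gripper is mounted at the origin on a cart in front of the work surface, level with it; the furniture and walls round the work are solid. World frame = base frame: x ahead of the robot, y to its left, z up, the work surface at z = 0. Lengths are in m, angles in rad, forces in N, time in s.
With the tool pointing down it reaches from about 0.425 to 0.875 m from the base axis. Payload 4.7 kg.
Tool frame: the origin (TCP) lies midway between the tips of the shut fingers; the grasp point (between the pads) lies ctrl.grasp_offset behind it (ctrl.grasp_offset is the distance from the TCP to the grasp point, in m); z points along the fingers, y is the line along which they close (so a half turn about z gives the same grasp; the last joint's range is limited). The gripper opens to 87 mm and grips with 3 to 60 N. Pads are 19 mm wide; open, the fingers measure 117 mm over their backs; the gripper's body (75 mm by 190 mm) begins 51 mm behind the grasp point.
Start: joints at [-1.331, 0.321, -0.07, 1.45, 0.023, 1.371, -0.057], TCP at [0.146, 0.634, 0.223] pointing down, gripper open.
Joint ranges: [-2.86, 2.86], [-0.3, 2.09], [-1.38, 1.24], [0.06, 2.45], [-1.56, 4.7], [0.09, 2.05], [-2.69, 2.69]. Speed limits (rad/s): [2.57, 2.57, 3.14, 3.14, 3.14, 3.14, 3.14].

### API

Orientations are given as a rotation vector (axis times angle).
In Python, from bench import ctrl gives the robot as it stands. The module is installed in compiled form; this text tells all that it offers.
- The arm moves only by the tool jog_arm, never from a script. Its argument "moves" is one flat list of numbers, 7 for each row, row after row: the shift along the tool's x, y, z in units of 30 cm (1.0 is 30 cm), then the turn, a rotation vector about the tool's x, y, z in units of 60 degrees (1.0 is 60 degrees), then the gripper's target within -1 to 1 (fully open at 1, half-way at 0, shut at -1). In form: [x, y, z, wx, wy, wz, fingers, x, y, z, wx, wy, wz, fingers, ...]. A call has exactly 8 rows; each row is the pose to reach, as a shift and turn from the pose commanded when the call began, along the tool's axes at that moment; what a row does not reach only later rows make up. A row lasts 1/8 s, in which the tool goes at most 62.5 mm and 10.7 degrees, less where a joint would pass 70% of its speed; a pose out of reach is approached as far as the arm can. A call with a number of a shift or a turn outside -1 to 1 is refused whole. A call with a gripper value outside its range is refused whole. The fingers move at their own pace and stop on an object; "newtons" is the grip in N (left out, the last holds). Time passes only in rows, so rows that repeat a pose let the fingers close, or fill a call up. It gives the time, the measured TCP pose, the force, the opening and the grip force at its end, in the units of the state.
- ctrl.get_state(): the state, without advancing time (a new reading comes with each control period).
- ctrl.get_image(name): name is "scene" or "top" or "wrist"; returns a dict with "pixels" (420x560x3 uint8, red, green, blue), "fx", "fy", "cx", "cy" (pixels), "xyz" and "rotation" of the camera in the world; the wrist camera has in their place "tool_from_camera" (4x4, takes a point from camera to tool coordinates, whose origin is the TCP and whose axes are the flange's). Camera axes: x right, y up, looking along -z (the intrinsics and any distortion apply to the point x, -y, -z); pixel columns grow to the right and rows downward; lengths in m; the calibration is good to about 2 mm. A picture is of the moment at which its call begins: read the wrist's pose just before it. There is no depth.
- ctrl.close_job(): hands the job in; it is judged then, once.
The state is a dict: "time": time; "joint_positions": joint angles; "qd": joint speeds; "joint_torque": joint torques, N m; "position": TCP position; "tool_rot": TCP orientation; "ft_force": force on the tool from outside, world axes, zero at the start; "torque": the same for the moment, N m; "grip_width": opening from 0.0 (shut) to 1.0 (fully open); "grip_force": force on a finger pad.
Only numpy, scipy, OpenCV 4.12 (cv2) and the standard library are available. Lean on these libraries where they do the work, as an engineer would, in place of code of your own. Each camera call takes 0.05 s, during which the arm holds its last target. There are 200 camera calls.

## Working session

There is one attempt and no reset: what is moved stays moved. The work goes in short steps, Python scripts to look and compute and a tool call to move; the robot and the scene stay as the last step left them, time stands still between calls to the robot, and variables do not carry over. Pictures are saved under pics/ and viewed, at most 14 in all, crops included, and the job is handed in when it is done.

Besides the shell and the picture viewer there is one more tool, called after "Call:" in YAML: its name, and indented under it one key for each argument. jog_arm: Moves the arm, as the interface text tells. Its arguments: {"type":"object","properties":{"moves":{"type":"array"},"newtons":{"type":"number"}},"required":["moves"]}

```bash
mkdir -p pics; python3 - <<'E'
from bench import ctrl
import cv2,numpy as np,pickle
s=ctrl.get_state();print({k:np.round(v,3) for k,v in s.items()},ctrl.grasp_offset)
ims={n:ctrl.get_image(n) for n in("scene","top")}
pickle.dump(ims,open("ims.pkl","wb"))
for n,d in ims.items():
    print(n,{k:(np.round(v,4).tolist() if not isinstance(v,str) else v) for k,v in d.items() if k!="pixels"})
    cv2.imwrite(f"pics/{n}0.png",d["pixels"][:,:,::-1])
E
```

```text
{'time': np.float64(0.0), 'joint_positions': array([-1.331,  0.322, -0.07 ,  1.452,  0.023,  1.371, -0.057]), 'qd': array([-0.001,  0.001,  0.   , -0.   ,  0.003, -0.001,  0.002]), 'joint_torque': array([-1.0000e-03, -4.9129e+01, -4.0400e-01, -3.1253e+01, -6.4000e-02,
        4.4000e-02,  0.0000e+00]), 'position': array([0.145, 0.633, 0.221]), 'tool_rot': array([-3.540e-01, -3.122e+00,  3.000e-03]), 'ft_force': array([0.066, 0.149, 0.145]), 'torque': array([ 0.012, -0.041,  0.062]), 'grip_force': np.float64(0.0), 'grip_width': np.float64(1.001)} 0.0187
scene {'fx': 544.8878, 'fy': 544.8878, 'cx': 276.6281, 'cy': 212.5877, 'xyz': [-0.1117, -0.9061, 0.6903], 'rotation': [1.0366, -0.2625, -0.4931]}
top {'fx': 422.1567, 'fy': 422.1567, 'cx': 283.9362, 'cy': 209.0838, 'xyz': [0.2856, 0.1233, 0.9476], 'rotation': [0.1674, -0.1646, -1.6072]}
```

View pics/scene0.png

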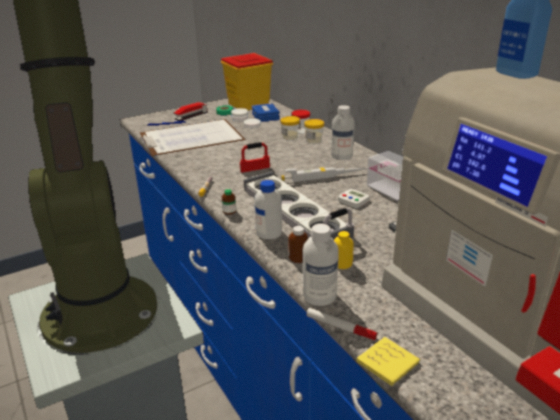

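View pics/top0.png

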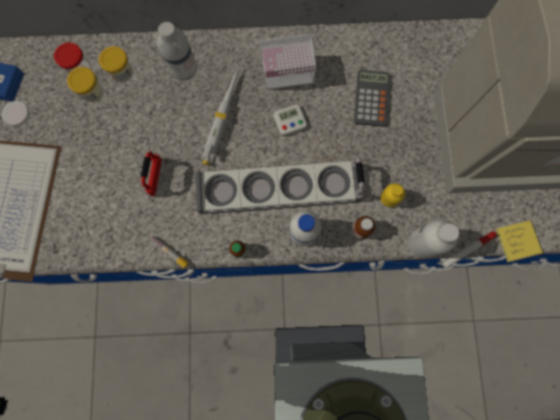

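The top view shows the tray's black-gripped handle at its right end, about (360,180), with the wells at about (221,190), (259,187), (297,184) and (334,181). The caps are white (449,233), blue (306,223), white on brown (366,225) and green (237,247). The red handle at (150,172) is the decoy, and there is a yellow bottle at (393,195).

```bash
cat > h.py <<'E'
import numpy as np,cv2,pickle
from scipy.spatial.transform import Rotation as R
def ray(d,u,v):
    r=R.from_rotvec(d["rotation"]).as_matrix()@np.array([(u-d["cx"])/d["fx"],-(v-d["cy"])/d["fy"],-1]);return np.array(d["xyz"]),r
def cast(d,u,v,z):
    o,r=ray(d,u,v);return (o+r*(z-o[2])/r[2])[:2]
def proj(d,p):
    q=R.from_rotvec(d["rotation"]).as_matrix().T@(np.array(p)-d["xyz"])
    return np.array([d["cx"]+d["fx"]*q[0]/-q[2],d["cy"]-d["fy"]*q[1]/-q[2]])
def circ(c,r,z,n=40):
    t=np.linspace(0,2*np.pi,n);return [(c[0]+r*np.cos(a),c[1]+r*np.sin(a),z) for a in t]
E
python3 - <<'E'
from h import *
ims=pickle.load(open("ims.pkl","rb"));d=ims["top"];p=d["pixels"];hsv=cv2.cvtColor(p,cv2.COLOR_RGB2HSV)
def comp(m,u,v,rad=22):
    mm=np.zeros_like(m);mm[v-rad:v+rad,u-rad:u+rad]=m[v-rad:v+rad,u-rad:u+rad]
    n,l,st,c=cv2.connectedComponentsWithStats(mm.astype(np.uint8))
    i=1+np.argmax(st[1:,4]);return c[i],st[i]
H,S,V=cv2.split(hsv)
c,st=comp((H>100)&(H<130)&(S>120)&(V>90),306,223,14);print("blue",c,st,cast(d,*c,.133))
c,st=comp((H>50)&(H<95)&(S>80),237,247,14);print("green",c,st,cast(d,*c,.060))
c,st=comp((S<60)&(V>120),366,225,10);print("calcap",c,st,cast(d,*c,.078))
c,st=comp((H>20)&(H<35)&(S>150),393,195,18);print("yellow",c,st)
for s in[(221,190),(259,187),(297,184),(334,181)]:
    c,st=comp((V<125),*s,20);print("well",c,st,cast(d,*c,.008))
# corners of tray etc.
for n,u,v,z in [("anal",443,190,0),("handle",361,180,.08),("edgeL",180,272,0),("yell",393,190,.07)]: print(n,cast(d,u,v,z))
for n,(x,y,w,h) in {"L":(190,150,186,115),"R":(345,160,130,100)}.items():
    k=min(800//w,600//h);cv2.imwrite(f"pics/c{n}.png",cv2.resize(p[y:y+h,x:x+w],None,fx=k,fy=k,interpolation=cv2.INTER_CUBIC)[:,:,::-1]);print(n,k)
E
```

```text
blue [306.05729167 222.328125  ] [299 215  16  16 192] [0.43093884 0.07891878]
green [236.20634921 247.11111111] [232 243   9   9  63] [0.39730036 0.2250242 ]
calcap [366.15730337 223.58426966] [361 219  11  10  89] [ 0.43264916 -0.04929359]
yellow [392.39709443 194.68280872] [381 184  24  23 413]
well [216.98965874 189.25439504] [201 170  36  40 967] [0.53933521 0.27269869]
well [257.62040332 186.66429419] [241 171  34  33 843] [0.54138687 0.17906857]
well [295.61877173 184.01274623] [279 168  34  33 863] [0.54385468 0.09135953]
well [333.27611044 181.03121248] [317 165  34  33 833] [0.54714873 0.00424748]
anal [ 0.51675013 -0.24857432]
handle [ 0.52677937 -0.04573627]
edgeL [0.35460853 0.35813558]
yell [ 0.50436353 -0.11432319]
L 4
R 6
```

View pics/cL.png

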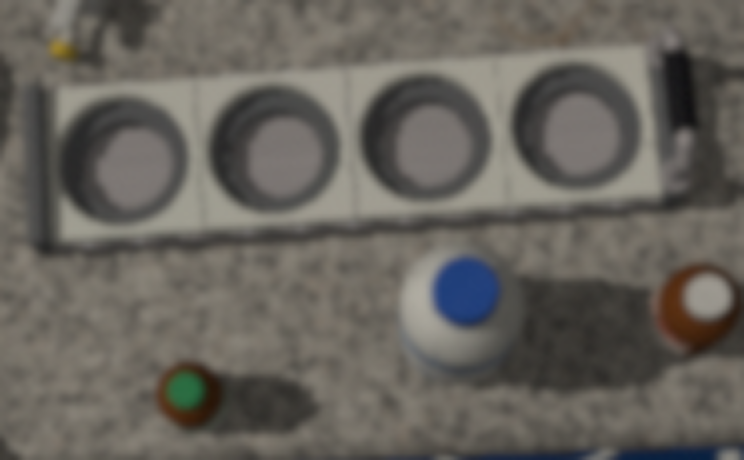

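View pics/cR.png

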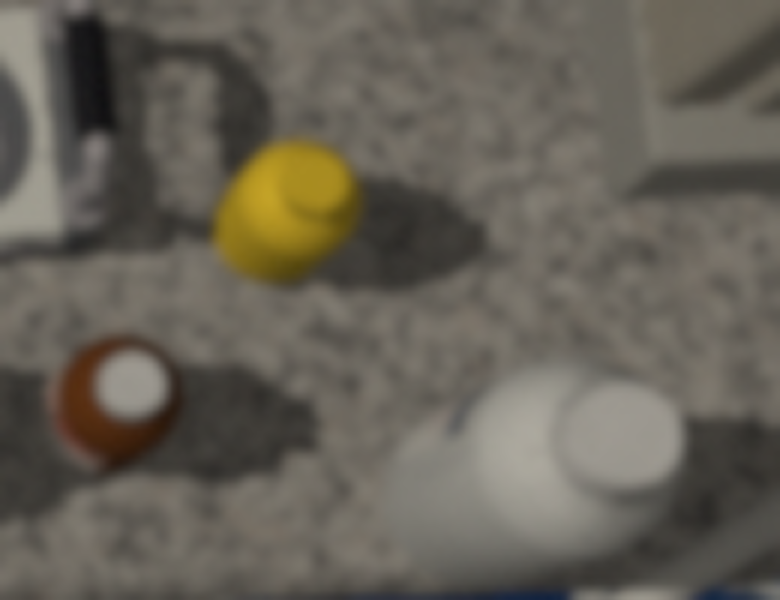

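Left crop: the recess rims are centred at crop px (123,160), (275,148), (425,137) and (576,126). Right crop: the diluent cap is centred at crop px (622,437), with the yellow decoy and the analyser base behind it.

```bash
python3 - <<'E'
from h import *
ims=pickle.load(open("ims.pkl","rb"));d=ims["top"]
S=[cast(d,190+u/4-.4,150+v/4-.4,.026) for u,v in[(123,160),(275,148),(425,137),(576,126)]]
S=np.array(S);print("seats",S.round(4),np.linalg.norm(np.diff(S,axis=0),axis=1))
B={"dil":(cast(d,345+622/6-.4,160+437/6-.4,.16),.0185,.16,.034,.141),"wash":(cast(d,306.06,222.33,.135),.0175,.135,.032,.119),
"cal":(cast(d,366.0,223.6,.078),.012,.078,.022,.069),"con":(cast(d,236.2,247.1,.062),.0095,.062,.018,.055)}
for k,v in B.items(): print(k,v[0].round(4),np.hypot(*v[0]))
ov=[]
for n in("top","scene"):
    e=ims[n];x,y,w,h=(190,150,290,120) if n=="top" else (210,160,180,150)
    k=min(800/w,600/h);k=int(k);im=cv2.resize(e["pixels"][y:y+h,x:x+w],None,fx=k,fy=k,interpolation=cv2.INTER_CUBIC)
    def dr(P,c): cv2.polylines(im,[np.array([((proj(e,q)+.4-(x,y))*k) for q in P]).astype(np.int32)],False,c,1)
    for s in S: dr(circ(s,.038,.026),(255,0,0))
    for c,rc,h_,rb,hb in B.values(): dr(circ(c,rc,h_),(255,0,255));dr(circ(c,rb,0.),(0,255,0))
    cv2.imwrite(f"pics/ov_{n}.png",im[:,:,::-1])
E
```

```text
seats [[0.5333 0.2623]
 [0.5366 0.1763]
 [0.5393 0.0914]
 [0.5419 0.0058]] [0.08597237 0.08496069 0.08566556]
dil [ 0.3952 -0.1857] 0.43669847474065715
wash [0.4306 0.079 ] 0.43776933380679894
cal [ 0.4326 -0.049 ] 0.43539202287320483
con [0.3971 0.2248] 0.4562952184995621
```

View pics/ov_scene.png

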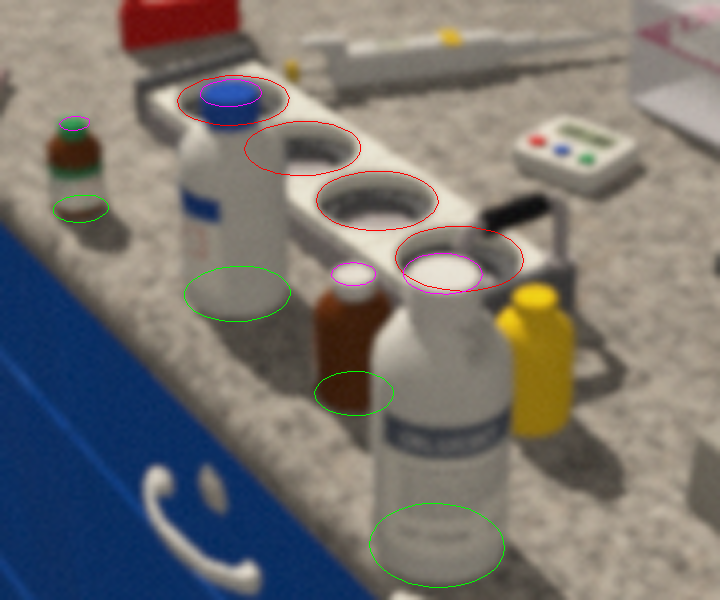

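The projected circles match the second camera within about 2 mm, so I'll start with the control bottle.

```bash
cat > go.py <<'E'
import sys
from h import *
from bench import ctrl
W=R.from_matrix(np.array([[0,1,0],[1,0,0],[0,0,-1.]]).T) # tool x=+y world, y=+x, z down
def go(x,y,z):
    s=ctrl.get_state();T=R.from_rotvec(s["tool_rot"])
    print("t%.2f"%s["time"],"pos",np.round(s["position"],4),"w%.3f"%s["grip_width"],"gf%.1f"%s["grip_force"],"F",np.round(s["ft_force"],1),"q7 %.2f"%s["joint_positions"][6])
    print("shift",np.round(T.inv().apply(np.array([x,y,z])-s["position"])/.3,3),"rot",np.round((T.inv()*W).as_rotvec()/np.radians(60),3))
if __name__=="__main__": go(*map(float,sys.argv[1:4]))
E
python3 go.py .397 .225 .16
```

```text
t0.10 pos [0.1455 0.633  0.2216] w1.002 gf0.0 F [-0.3  0.3  0.5] q7 -0.06
shift [-1.122 -1.137  0.207] rot [-1.000e-03  1.000e-03  1.284e+00]
```

Call:
jog_arm:
  moves: [-0.6,-0.6,0,0,0,0.65,1,-0.6,-0.6,0,0,0,0.65,1,-0.6,-0.6,0,0,0,0.65,1,-0.6,-0.6,0,0,0,0.65,1,-0.6,-0.6,0,0,0,0.65,1,-0.6,-0.6,0,0,0,0.65,1,-0.6,-0.6,0,0,0,0.65,1,-0.6,-0.6,0,0,0,0.65,1]

```text
time: 1.1
position: [0.2796, 0.4188, 0.2223]
tool_rot: [-1.372, -2.826, 0.001]
ft_force: [-0.2, 0.4, 0.9]
grip_width: 1.003
grip_force: 0.0
```

```bash
python3 go.py .397 .225 .14
```

```text
t1.10 pos [0.2796 0.4188 0.2223] w1.003 gf0.0 F [-0.2  0.4  0.9] q7 -0.37
shift [-0.75  -0.092  0.274] rot [-0.     0.     0.637]
```

Call:
jog_arm:
  moves: [-0.75,-0.09,0.27,0,0,0.637,1,-0.75,-0.09,0.27,0,0,0.637,1,-0.75,-0.09,0.27,0,0,0.637,1,-0.75,-0.09,0.27,0,0,0.637,1,-0.75,-0.09,0.27,0,0,0.637,1,-0.75,-0.09,0.27,0,0,0.637,1,-0.75,-0.09,0.27,0,0,0.637,1,-0.75,-0.09,0.27,0,0,0.637,1]

```text
time: 2.1
position: [0.3978, 0.2253, 0.1419]
tool_rot: [2.221, 2.221, 0.001]
ft_force: [-0.6, 0.3, -0.4]
grip_width: 0.999
grip_force: 0.0
```

```bash
python3 go.py .397 .225 .027; python3 -c "
from bench import ctrl
import cv2
d=ctrl.get_image('wrist');print(d['tool_from_camera'].round(4).tolist(),d['fx'],d['cx'],d['cy'])
cv2.imwrite('pics/w1.png',d['pixels'][:,:,::-1])"
```

```text
t2.10 pos [0.3978 0.2253 0.1419] w0.999 gf0.0 F [-0.6  0.3 -0.4] q7 -0.59
shift [-0.001 -0.003  0.383] rot [ 0.001 -0.    -0.   ]
[[0.0001, 0.9701, 0.2428, 0.0672], [1.0, -0.0003, 0.0009, -0.0005], [0.001, 0.2428, -0.9701, -0.1614], [0.0, 0.0, 0.0, 1.0]] 302.87548063038264 274.7971776414336 210.06346415467576
```

View pics/w1.png

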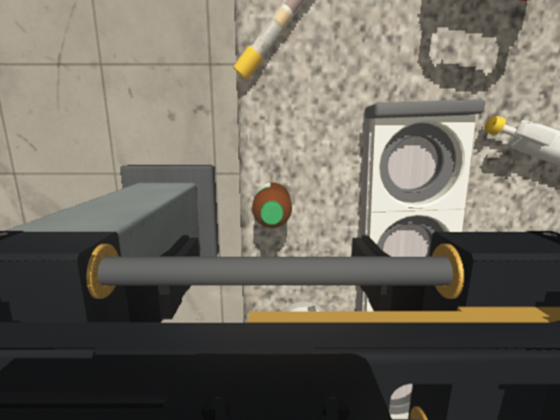

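The wrist view shows the green cap at (272,212) and two seats, with rims at about (419,163). I'll cross-check both against the top camera.

```bash
cat >> h.py <<'E'
def wcast(d,s,u,v,z):
    T=np.array(d["tool_from_camera"]);Rt=R.from_rotvec(s["tool_rot"]).as_matrix()
    r=Rt@T[:3,:3]@np.array([(u-d["cx"])/d["fx"],-(v-d["cy"])/d["fy"],-1]);o=Rt@T[:3,3]+s["position"]
    return (o+r*(z-o[2])/r[2])[:2]
E
python3 - <<'E'
from h import *
from bench import ctrl
s=ctrl.get_state();d=ctrl.get_image("wrist");p=d["pixels"]
H,S,V=cv2.split(cv2.cvtColor(p,cv2.COLOR_RGB2HSV))
m=((H>50)&(H<95)&(S>100)).astype(np.uint8);m[:,:240]=0;m[:,310:]=0;m[250:]=0;m[:180]=0
y,x=np.nonzero(m);print(x.mean(),y.mean(),len(x),wcast(d,s,x.mean(),y.mean(),.062))
# rim: bounding of ellipse by hand
print("seat",wcast(d,s,419,164,.026))
c=p[90:250,350:500];cv2.imwrite("pics/w1c.png",cv2.resize(c,None,fx=3.5,fy=3.5,interpolation=cv2.INTER_CUBIC)[:,:,::-1])
E
```

```text
271.36764705882354 212.1078431372549 408 [0.39438986 0.23017983]
seat [0.52824181 0.26602495]
```

View pics/w1c.png

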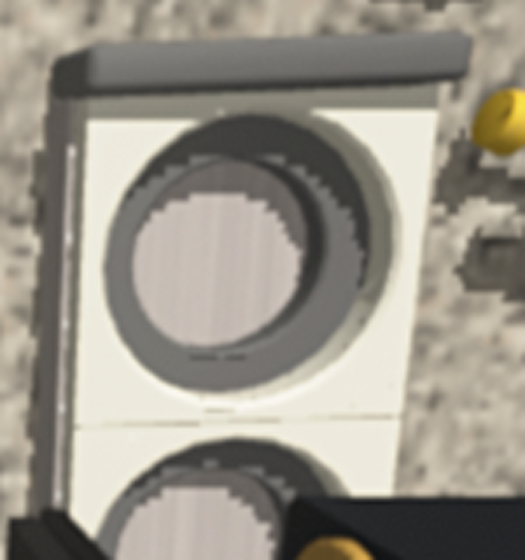

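Rim ellipse is centred at about (422,163), giving seat (0.531,0.2665). Both cameras agree on relative positions, and the wrist-minus-top offset is a constant (-2.5,+4.5) mm. I'll use the mean, then calibrate in x with the held bottle.

Call:
jog_arm:
  moves: [0.006,-0.006,0.2,0,0,0,1,0.006,-0.006,0.3,0,0,0,1,0.006,-0.006,0.36,0,0,0,1,0.006,-0.006,0.383,0,0,0,1,0.006,-0.006,0.383,0,0,0,1,0.006,-0.006,0.383,0,0,0,1,0.006,-0.006,0.383,0,0,0,0.2,0.006,-0.006,0.383,0,0,0,0.0]
  newtons: 12

```text
time: 3.2
position: [0.3966, 0.226, 0.0271]
tool_rot: [-2.224, -2.218, -0.002]
ft_force: [0.2, 0.5, -0.4]
grip_width: 0.85
grip_force: 0.0
```

Call:
jog_arm:
  moves: [0,0,0,0,0,0,-1,0,0,0,0,0,0,-1,0,0,0,0,0,0,-1,0,0,0,0,0,0,-1,0,0,-0.03,0,0,0,-1,0,0,-0.1,0,0,0,-1,0,0,-0.2,0,0,0,-1,0,0,-0.2,0,0,0,-1]

```text
time: 4.2
position: [0.3982, 0.227, 0.0893]
tool_rot: [2.224, 2.218, 0.009]
ft_force: [0.6, -0.2, -0.5]
grip_width: 0.411
grip_force: 12.0
```

```bash
python3 go.py .532 .2650 .09; python3 - <<'E'
from h import *
from bench import ctrl
s=ctrl.get_state()
d=ctrl.get_image("top");p=d["pixels"]
z=.062+s["position"][2]-.027
H,S,V=cv2.split(cv2.cvtColor(p,cv2.COLOR_RGB2HSV))
m=((H>50)&(H<95)&(S>80)).astype(np.uint8);m[:,:200]=0;m[:,280:]=0;m[270:]=0;m[:200]=0
y,x=np.nonzero(m);print(x.mean(),y.mean(),len(x),"top",cast(d,x.mean(),y.mean(),z))
s=ctrl.get_state();d=ctrl.get_image("wrist");p=d["pixels"]
H,S,V=cv2.split(cv2.cvtColor(p,cv2.COLOR_RGB2HSV))
m=((H>50)&(H<95)&(S>100)).astype(np.uint8);m[:,:220]=0;m[:,330:]=0
y,x=np.nonzero(m);print(x.mean(),y.mean(),len(x),"wr",wcast(d,s,x.mean(),y.mean(),z), s["position"])
E
```

```text
t4.20 pos [0.3982 0.227  0.0893] w0.411 gf12.0 F [ 0.6 -0.2 -0.5] q7 -0.57
shift [0.128 0.446 0.   ] rot [ 0.004 -0.004 -0.003]
nan nan 0 top [nan nan]
274.1137566137566 281.9074074074074 378 wr [0.39614336 0.22881507] [0.39710423 0.22640471 0.08786444]<stdin>:8: RuntimeWarning: Mean of empty slice.
  ret = ret.dtype.type(ret / rcount)
```

Call:
jog_arm:
  moves: [0.03,0.1,0,0,0,0,-1,0.08,0.25,0,0,0,0,-1,0.11,0.36,0,0,0,0,-1,0.125,0.43,0,0,0,0,-1,0.127,0.45,0,0,0,0,-1,0.127,0.45,0,0,0,0,-1,0.127,0.45,0,0,0,0,-1,0.127,0.45,0,0,0,0,-1]

```text
time: 5.3
position: [0.5307, 0.2636, 0.0868]
tool_rot: [-2.224, -2.219, -0.0]
ft_force: [-0.4, -0.2, -0.5]
grip_width: 0.409
grip_force: 12.0
```

```bash
python3 go.py .532 .2645 .032; python3 - <<'E'
from h import *
from bench import ctrl
s=ctrl.get_state();d=ctrl.get_image("wrist");p=d["pixels"];cv2.imwrite("pics/w2.png",p[:,:,::-1]);print(s["position"])
E
```

```text
t5.30 pos [0.5307 0.2636 0.0868] w0.409 gf12.0 F [-0.4 -0.2 -0.5] q7 -0.40
shift [0.003 0.004 0.183] rot [-0.    -0.    -0.002]
[0.53074383 0.26359832 0.08680312]
```

View pics/w2.png

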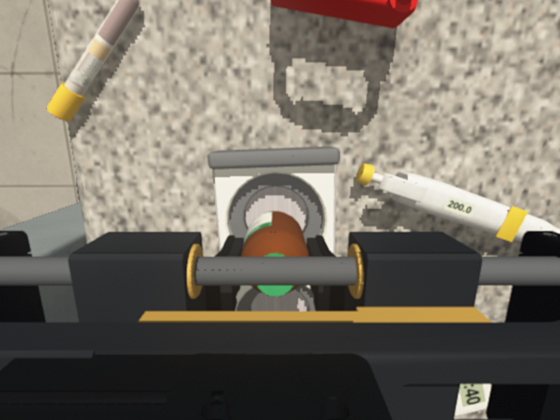

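The bottle hangs centred over the recess (275 against about 277 px). I'll lower it.

Call:
jog_arm:
  moves: [0.003,0.004,0.06,0,0,0,-1,0.003,0.004,0.11,0,0,0,-1,0.003,0.004,0.14,0,0,0,-1,0.003,0.004,0.16,0,0,0,-1,0.003,0.004,0.17,0,0,0,-1,0.003,0.004,0.18,0,0,0,-1,0.003,0.004,0.185,0,0,0,-1,0.003,0.004,0.185,0,0,0,-1]

```text
time: 6.35
position: [0.5328, 0.2645, 0.0313]
tool_rot: [2.224, 2.218, 0.001]
ft_force: [-0.1, -0.5, -0.6]
grip_width: 0.407
grip_force: 12.0
```

```bash
python3 go.py .532 .2645 .032
```

```text
t6.35 pos [0.5328 0.2645 0.0313] w0.407 gf12.0 F [-0.1 -0.5 -0.6] q7 -0.38
shift [-0.    -0.003 -0.002] rot [ 0.    -0.    -0.003]
```

Call:
jog_arm:
  moves: [0,0,0.003,0,0,0,-1,0,0,0.003,0,0,0,0,0,0,0.003,0,0,0,0.3,0,0,0,0,0,0,0.4,0,0,-0.1,0,0,0,0.4,0,0,-0.25,0,0,0,0.6,0,0,-0.45,0,0,0,1,0,0,-0.55,0,0,0,1]

```text
time: 7.35
position: [0.5341, 0.2649, 0.2001]
tool_rot: [2.224, 2.217, 0.008]
ft_force: [-0.1, 0.6, -0.5]
grip_width: 0.931
grip_force: 0.0
```

```bash
python3 go.py .429 .081 .20;python3 - <<'E'
from h import *
from bench import ctrl
d=ctrl.get_image("wrist");p=d["pixels"];cv2.imwrite("pics/w3.png",p[:,:,::-1])
E
```

```text
t7.35 pos [0.5341 0.2649 0.2001] w0.931 gf0.0 F [-0.1  0.6 -0.5] q7 -0.43
shift [-0.614 -0.348 -0.003] rot [ 0.004 -0.003 -0.003]
```

View pics/w3.png

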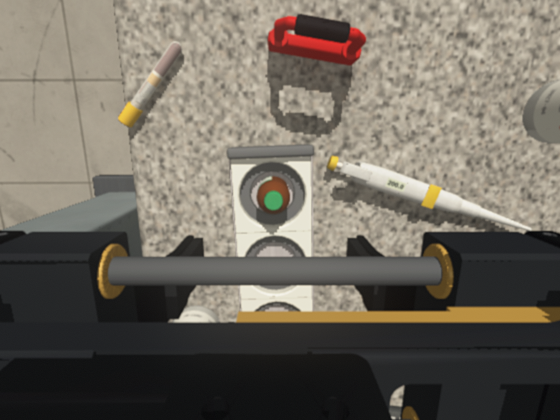

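The control stands in the middle of the end seat, cap at (273,201). Next is the wash bottle.

Call:
jog_arm:
  moves: [-0.2,-0.12,0,0,0,0,1,-0.4,-0.23,0,0,0,0,1,-0.55,-0.31,0,0,0,0,1,-0.61,-0.345,0,0,0,0,1,-0.613,-0.347,0,0,0,0,1,-0.613,-0.347,0,0,0,0,1,-0.613,-0.347,0,0,0,0,1,-0.613,-0.347,0,0,0,0,1]
  newtons: 30

```text
time: 8.4
position: [0.4283, 0.0815, 0.196]
tool_rot: [2.223, 2.22, -0.001]
ft_force: [-0.3, 0.1, 0.7]
grip_width: 0.998
grip_force: 0.0
```

```bash
python3 go.py .429 .081 .073;python3 - <<'E'
from h import *
from bench import ctrl
s=ctrl.get_state();d=ctrl.get_image("wrist");p=d["pixels"]
H,S,V=cv2.split(cv2.cvtColor(p,cv2.COLOR_RGB2HSV))
m=((H>100)&(H<130)&(S>120)&(V>90)).astype(np.uint8);m[:,:200]=0;m[:,350:]=0;m[:120]=0
n,l,st,c=cv2.connectedComponentsWithStats(m);i=1+np.argmax(st[1:,4]);print(c[i],st[i],wcast(d,s,*c[i],.135))
E
```

```text
t8.40 pos [0.4283 0.0815 0.196 ] w0.998 gf0.0 F [-0.3  0.1  0.7] q7 -0.32
shift [-0.001  0.002  0.41 ] rot [-0.     0.001 -0.001]
[276.55601949 220.84411969] [ 256  199   42   44 1437] [0.42897911 0.08456175]
```

Call:
jog_arm:
  moves: [0.002,0.003,0.15,0,0,0,1,0.002,0.003,0.28,0,0,0,1,0.002,0.003,0.37,0,0,0,1,0.002,0.003,0.41,0,0,0,1,0.002,0.003,0.41,0,0,0,1,0.002,0.003,0.41,0,0,0,1,0.002,0.003,0.41,0,0,0,0.6,0.002,0.003,0.41,0,0,0,-1]

```text
time: 9.45
position: [0.4294, 0.0816, 0.0738]
tool_rot: [2.224, 2.218, 0.002]
ft_force: [-0.1, -0.2, 0.6]
grip_width: 0.855
grip_force: 0.0
```

Call:
jog_arm:
  moves: [0,0,0,0,0,0,-1,0,0,0,0,0,0,-1,0,0,0,0,0,0,-1,0,0,-0.03,0,0,0,-1,0,0,-0.1,0,0,0,-1,0,0,-0.2,0,0,0,-1,0,0,-0.25,0,0,0,-1,0,0,-0.25,0,0,0,-1]

```text
time: 10.45
position: [0.4294, 0.0816, 0.1487]
tool_rot: [2.224, 2.218, 0.003]
ft_force: [0.1, 0.0, -3.7]
grip_width: 0.735
grip_force: 30.0
```

```bash
python3 go.py .5375 .0935 .147;python3 - <<'E'
from h import *
from bench import ctrl
s=ctrl.get_state();d=ctrl.get_image("wrist");p=d["pixels"]
H,S,V=cv2.split(cv2.cvtColor(p,cv2.COLOR_RGB2HSV))
m=((H>100)&(H<130)&(S>120)&(V>90)).astype(np.uint8);m[:,:200]=0;m[:,350:]=0;m[:120]=0
n,l,st,c=cv2.connectedComponentsWithStats(m);i=1+np.argmax(st[1:,4]);print(s["position"],c[i],st[i],wcast(d,s,*c[i],.135+s["position"][2]-.073))
E
```

```text
t10.45 pos [0.4294 0.0816 0.1487] w0.735 gf30.0 F [ 0.1  0.  -3.7] q7 -0.30
shift [0.04  0.36  0.006] rot [ 0.001 -0.001 -0.002]
[0.42935313 0.08163098 0.14874242] [274.41028278 297.63907455] [ 233  285   85   25 1945] [0.42859042 0.0910028 ]
```

Call:
jog_arm:
  moves: [0.01,0.1,0,0,0,0,-1,0.03,0.22,0,0,0,0,-1,0.04,0.31,0,0,0,0,-1,0.04,0.35,0,0,0,0,-1,0.04,0.36,0.05,0,0,0,-1,0.04,0.36,0.08,0,0,0,-1,0.04,0.36,0.08,0,0,0,-1,0.04,0.36,0.08,0,0,0,-1]

```text
time: 11.5
position: [0.5367, 0.0932, 0.1244]
tool_rot: [-2.224, -2.218, -0.001]
ft_force: [-0.2, 0.8, -3.9]
grip_width: 0.732
grip_force: 30.0
```

```bash
python3 go.py .5375 .0937 .0875;python3 - <<'E'
from h import *
from bench import ctrl
d=ctrl.get_image("top");p=d["pixels"]
cv2.imwrite("pics/t2.png",p[:,:,::-1])
E
```

```text
t11.50 pos [0.5367 0.0932 0.1244] w0.732 gf30.0 F [-0.2  0.8 -3.9] q7 -0.13
shift [0.001 0.003 0.123] rot [ 0.    -0.001 -0.002]
```

Call:
jog_arm:
  moves: [0.001,0.003,0.04,0,0,0,-1,0.001,0.003,0.07,0,0,0,-1,0.001,0.003,0.09,0,0,0,-1,0.001,0.003,0.1,0,0,0,-1,0.001,0.003,0.11,0,0,0,-1,0.001,0.003,0.115,0,0,0,-1,0.001,0.003,0.12,0,0,0,-1,0.001,0.003,0.12,0,0,0,-1]

```text
time: 12.55
position: [0.5379, 0.0934, 0.0882]
tool_rot: [-2.225, -2.218, -0.0]
ft_force: [0.4, -0.3, -4.6]
grip_width: 0.73
grip_force: 30.0
```

```bash
python3 go.py .5375 .0937 .0875
```

```text
t12.55 pos [0.5379 0.0934 0.0882] w0.730 gf30.0 F [ 0.4 -0.3 -4.6] q7 -0.11
shift [ 0.001 -0.001  0.002] rot [ 0.    -0.    -0.003]
```

Call:
jog_arm:
  moves: [0,0,0.002,0,0,0,-1,0,0,0.004,0,0,0,-1,0,0,0.006,0,0,0,-1,0,0,0.006,0,0,0,-1,0,0,0.006,0,0,0,-1,0,0,0.006,0,0,0,-1,0,0,0.006,0,0,0,-1,0,0,0.006,0,0,0,-1]

```text
time: 13.55
position: [0.5381, 0.0935, 0.0875]
tool_rot: [-2.224, -2.218, -0.001]
ft_force: [-2.1, -0.0, 5.5]
grip_width: 0.729
grip_force: 30.0
```

Call:
jog_arm:
  moves: [0,0,0,0,0,0,0.6,0,0,0,0,0,0,0.8,0,0,0,0,0,0,1,0,0,0,0,0,0,1,0,0,-0.1,0,0,0,1,0,0,-0.25,0,0,0,1,0,0,-0.36,0,0,0,1,0,0,-0.36,0,0,0,1]

```text
time: 14.55
position: [0.5398, 0.0937, 0.1973]
tool_rot: [2.223, 2.217, 0.009]
ft_force: [0.5, -0.7, -0.6]
grip_width: 0.997
grip_force: 0.0
```

```bash
python3 go.py .431 -.0465 .16
```

```text
t14.55 pos [0.5398 0.0937 0.1973] w0.997 gf0.0 F [ 0.5 -0.7 -0.6] q7 -0.16
shift [-0.469 -0.362  0.121] rot [ 0.005 -0.002 -0.003]
```

Call:
jog_arm:
  moves: [-0.15,-0.12,0,0,0,0,1,-0.32,-0.24,0,0,0,0,1,-0.42,-0.32,0,0,0,0,1,-0.468,-0.36,0.08,0,0,0,1,-0.468,-0.36,0.12,0,0,0,1,-0.468,-0.36,0.12,0,0,0,1,-0.468,-0.36,0.12,0,0,0,1,-0.468,-0.36,0.12,0,0,0,1]
  newtons: 12

```text
time: 15.55
position: [0.4303, -0.0462, 0.1588]
tool_rot: [2.223, 2.219, 0.0]
ft_force: [-0.0, 0.1, 0.4]
grip_width: 1.003
grip_force: 0.0
```

```bash
python3 go.py .431 -.0465 .032;python3 - <<'E'
from h import *
from bench import ctrl
s=ctrl.get_state();d=ctrl.get_image("wrist");p=d["pixels"]
H,S,V=cv2.split(cv2.cvtColor(p,cv2.COLOR_RGB2HSV))
# brown body component, then the white cap in its filled hull
m=((H<14)&(S>110)&(V>40)).astype(np.uint8);m[:130]=0;m[260:]=0;m[:,:200]=0;m[:,350:]=0
n,l,st,c=cv2.connectedComponentsWithStats(m);i=1+np.argmax(st[1:,4]);print("brown",c[i],st[i])
x,y,w,h=st[i][:4];w2=np.zeros_like(m);w2[y:y+h+8,x:x+w]=((S<50)&(V>150))[y:y+h+8,x:x+w]
n,l,st,c=cv2.connectedComponentsWithStats(w2);i=1+np.argmax(st[1:,4]);print("cap",c[i],st[i],wcast(d,s,*c[i],.078))
cv2.imwrite("pics/w4.png",p[:,:,::-1])
E
```

```text
t15.55 pos [ 0.4303 -0.0462  0.1588] w1.003 gf0.0 F [-0.   0.1  0.4] q7 -0.05
shift [-0.001  0.002  0.423] rot [ 0.001  0.    -0.002]
brown [275.28359592 204.99629286] [ 253  186   46   49 1079]
cap [275.23027375 217.92109501] [262 204  27  29 621] [ 0.43005548 -0.04631563]
```

View pics/w4.png

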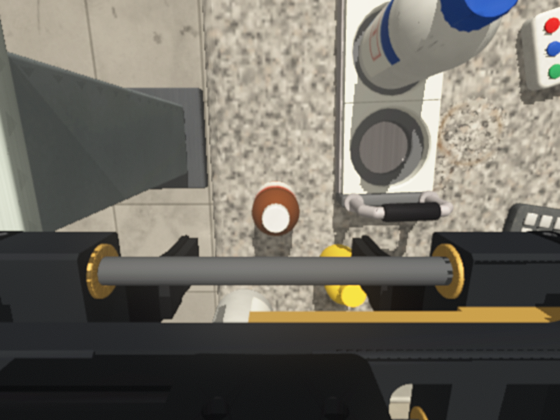

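The calibrator cap is at (275,218), the yellow decoy at (343,280) clears the fingers in y, and the wash bottle stands in its seat. I'll grasp the calibrator now.

Call:
jog_arm:
  moves: [-0.002,0.002,0.15,0,0,0,1,-0.002,0.002,0.28,0,0,0,1,-0.002,0.002,0.37,0,0,0,1,-0.002,0.002,0.423,0,0,0,1,-0.002,0.002,0.423,0,0,0,1,-0.002,0.002,0.423,0,0,0,1,-0.002,0.002,0.423,0,0,0,0.4,-0.002,0.002,0.423,0,0,0,0.2]

```text
time: 16.6
position: [0.4307, -0.0471, 0.0321]
tool_rot: [2.224, 2.218, 0.002]
ft_force: [-0.2, -0.4, -0.1]
grip_width: 0.856
grip_force: 0.0
```

Call:
jog_arm:
  moves: [0,0,0,0,0,0,-1,0,0,0,0,0,0,-1,0,0,0,0,0,0,-1,0,0,0,0,0,0,-1,0,0,-0.1,0,0,0,-1,0,0,-0.3,0,0,0,-1,0,0,-0.5,0,0,0,-1,0,0,-0.56,0,0,0,-1]

```text
time: 17.6
position: [0.4321, -0.0473, 0.2033]
tool_rot: [2.222, 2.216, 0.009]
ft_force: [-0.3, -0.0, -0.4]
grip_width: 0.504
grip_force: 12.0
```

```bash
python3 go.py .5346 .179 .2
```

```text
t17.60 pos [ 0.4321 -0.0473  0.2033] w0.504 gf12.0 F [-0.3 -0.  -0.4] q7 -0.07
shift [0.755 0.339 0.015] rot [ 0.006 -0.002 -0.003]
```

Call:
jog_arm:
  moves: [0.15,0.04,-0.04,0,0,0,-1,0.32,0.12,-0.05,0,0,0,-1,0.5,0.22,-0.05,0,0,0,-1,0.65,0.3,-0.05,0,0,0,-1,0.74,0.335,-0.05,0,0,0,-1,0.752,0.34,0,0,0,0,-1,0.752,0.34,0.15,0,0,0,-1,0.752,0.34,0.2,0,0,0,-1]

```text
time: 18.6
position: [0.5302, 0.1756, 0.1361]
tool_rot: [-2.225, -2.215, 0.009]
ft_force: [-0.1, -0.2, -0.5]
grip_width: 0.501
grip_force: 12.0
```

```bash
python3 go.py .5346 .1785 .075;python3 - <<'E'
from h import *
from bench import ctrl
s=ctrl.get_state();d=ctrl.get_image("wrist");p=d["pixels"];print(s["position"])
cv2.imwrite("pics/w5.png",p[:,:,::-1])
E
```

```text
t18.60 pos [0.5302 0.1756 0.1361] w0.501 gf12.0 F [-0.1 -0.2 -0.5] q7 -0.28
shift [0.01  0.016 0.204] rot [-0.005  0.003 -0.004]
[0.53022239 0.17556353 0.1361112 ]
```

View pics/w5.png

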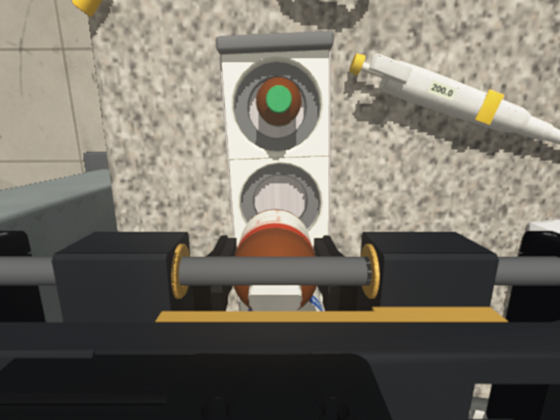

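The bottle centre (275) is 5 px short of the recess centre (280), which matches the remaining 4 mm of travel. I'll settle the arm lower.

Call:
jog_arm:
  moves: [0,0,0.08,0,0,0,-1,0,0,0.15,0,0,0,-1,0,0,0.19,0,0,0,-1,0,0,0.19,0,0,0,-1,0,0,0.19,0,0,0,-1,0,0,0.19,0,0,0,-1,0,0,0.19,0,0,0,-1,0,0,0.19,0,0,0,-1]

```text
time: 19.65
position: [0.5328, 0.1781, 0.0827]
tool_rot: [2.224, 2.218, 0.001]
ft_force: [-1.2, 0.8, -1.1]
grip_width: 0.502
grip_force: 12.0
```

```bash
python3 go.py .5346 .1785 .0375
```

```text
t19.65 pos [0.5328 0.1781 0.0827] w0.502 gf12.0 F [-1.2  0.8 -1.1] q7 -0.25
shift [0.001 0.006 0.151] rot [ 0.    -0.    -0.003]
```

Call:
jog_arm:
  moves: [0.001,0.005,0.03,0,0,0,-1,0.001,0.005,0.06,0,0,0,-1,0.001,0.005,0.09,0,0,0,-1,0.001,0.005,0.11,0,0,0,-1,0.001,0.005,0.13,0,0,0,-1,0.001,0.005,0.14,0,0,0,-1,0.001,0.005,0.15,0,0,0,-1,0.001,0.005,0.15,0,0,0,-1]

```text
time: 20.65
position: [0.5342, 0.1783, 0.0374]
tool_rot: [-2.224, -2.218, 0.0]
ft_force: [0.1, 0.1, -1.9]
grip_width: 0.502
grip_force: 12.0
```

```bash
python3 go.py .5346 .1785 .0355
```

```text
t20.65 pos [0.5342 0.1783 0.0374] w0.502 gf12.0 F [ 0.1  0.1 -1.9] q7 -0.22
shift [0.001 0.001 0.006] rot [-0.    -0.    -0.003]
```

Call:
jog_arm:
  moves: [0,0,0.003,0,0,0,-1,0,0,0.005,0,0,0,-1,0,0,0.005,0,0,0,-1,0,0,0.005,0,0,0,0.2,0,0,0.005,0,0,0,0.4,0,0,0.002,0,0,0,0.6,0,0,-0.1,0,0,0,0.6,0,0,-0.25,0,0,0,0.6]

```text
time: 21.65
position: [0.5331, 0.1779, 0.1121]
tool_rot: [-2.224, -2.218, 0.005]
ft_force: [0.8, 0.1, 0.5]
grip_width: 0.791
grip_force: 0.0
```

```bash
python3 go.py .3935 -.183 .22;python3 - <<'E'
from h import *
from bench import ctrl
s=ctrl.get_state();d=ctrl.get_image("wrist");p=d["pixels"];print(s["position"])
cv2.imwrite("pics/w6.png",p[:,:,::-1])
E
```

```text
t21.65 pos [0.5331 0.1779 0.1121] w0.791 gf0.0 F [0.8 0.1 0.5] q7 -0.27
shift [-1.205 -0.463 -0.356] rot [-0.003  0.002 -0.003]
[0.53307648 0.17788335 0.1121235 ]
```

Call:
jog_arm:
  moves: [0,0,-0.2,0,0,0,1,0,0,-0.4,0,0,0,1,-0.1,-0.03,-0.42,0,0,0,1,-0.28,-0.1,-0.42,0,0,0,1,-0.45,-0.2,-0.42,0,0,0,1,-0.63,-0.3,-0.42,0,0,0,1,-0.81,-0.38,-0.42,0,0,0,1,-0.95,-0.44,-0.42,0,0,0,1]
  newtons: 35

```text
time: 22.7
position: [0.4004, -0.1083, 0.2387]
tool_rot: [-2.226, -2.217, -0.004]
ft_force: [0.8, 0.5, 0.1]
grip_width: 0.998
grip_force: 0.0
```

```bash
python3 go.py .3935 -.183 .22
```

```text
t22.70 pos [ 0.4004 -0.1083  0.2387] w0.998 gf0.0 F [0.8 0.5 0.1] q7 0.02
shift [-0.249 -0.022  0.062] rot [ 0.002 -0.002 -0.004]
```

Call:
jog_arm:
  moves: [-0.12,-0.01,0.02,0,0,0,1,-0.22,-0.02,0.05,0,0,0,1,-0.25,-0.022,0.06,0,0,0,1,-0.25,-0.022,0.06,0,0,0,1,-0.25,-0.022,0.06,0,0,0,1,-0.25,-0.022,0.06,0,0,0,1,-0.25,-0.022,0.06,0,0,0,1,-0.25,-0.022,0.06,0,0,0,1]

```text
time: 23.7
position: [0.3948, -0.1811, 0.2205]
tool_rot: [2.224, 2.219, 0.0]
ft_force: [-0.4, -0.5, -0.8]
grip_width: 1.003
grip_force: 0.0
```

```bash
python3 go.py .3935 -.183 .096;python3 - <<'E'
from h import *
from bench import ctrl
s=ctrl.get_state();d=ctrl.get_image("wrist");p=d["pixels"];print(s["position"])
cv2.imwrite("pics/w7.png",p[:,:,::-1])
print(wcast(d,s,275,215,.16))
E
```

```text
t23.70 pos [ 0.3948 -0.1811  0.2205] w1.003 gf0.0 F [-0.4 -0.5 -0.8] q7 0.19
shift [-0.006 -0.004  0.415] rot [ 0.    -0.    -0.002]
[ 0.3947577  -0.18107399  0.22050628]
[ 0.39426188 -0.17323402]
```

View pics/w7.png

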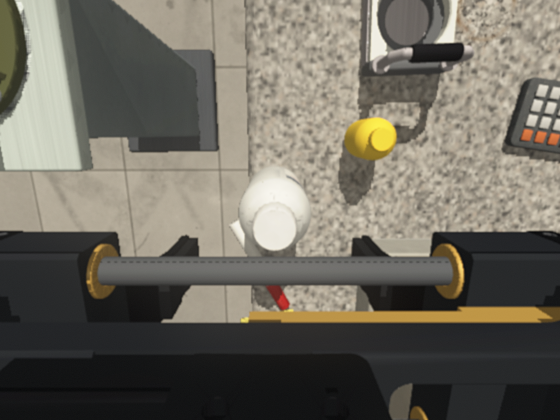

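The diluent cap is at (274,228), about (0.3945,-0.1835), with a marker lying well below finger level. I'll grasp it.

Call:
jog_arm:
  moves: [-0.008,-0.001,0.15,0,0,0,1,-0.008,-0.001,0.28,0,0,0,1,-0.008,-0.001,0.37,0,0,0,1,-0.008,-0.001,0.415,0,0,0,1,-0.008,-0.001,0.415,0,0,0,1,-0.008,-0.001,0.415,0,0,0,1,-0.008,-0.001,0.415,0,0,0,0.6,-0.008,-0.001,0.415,0,0,0,-1]

```text
time: 24.75
position: [0.3949, -0.1837, 0.0965]
tool_rot: [2.224, 2.218, 0.002]
ft_force: [-1.3, -0.4, 0.3]
grip_width: 0.854
grip_force: 0.0
```

Call:
jog_arm:
  moves: [0,0,0,0,0,0,-1,0,0,0,0,0,0,-1,0,0,0,0,0,0,-1,0,0,-0.03,0,0,0,-1,0,0,-0.1,0,0,0,-1,0,0,-0.25,0,0,0,-1,0,0,-0.4,0,0,0,-1,0,0,-0.45,0,0,0,-1]

```text
time: 25.75
position: [0.3953, -0.184, 0.233]
tool_rot: [2.222, 2.217, 0.005]
ft_force: [0.3, 0.7, -4.2]
grip_width: 0.774
grip_force: 35.0
```

```bash
python3 go.py .5403 .008 .24
```

```text
t25.75 pos [ 0.3953 -0.184   0.233 ] w0.774 gf35.0 F [ 0.3  0.7 -4.2] q7 0.19
shift [ 0.641  0.482 -0.021] rot [ 0.004 -0.    -0.003]
```

Call:
jog_arm:
  moves: [0.1,0.07,0,0,0,0,-1,0.24,0.18,0,0,0,0,-1,0.4,0.3,0,0,0,0,-1,0.54,0.41,0,0,0,0,-1,0.61,0.47,0,0,0,0,-1,0.638,0.484,0,0,0,0,-1,0.638,0.484,0,0,0,0,-1,0.638,0.484,0,0,0,0,-1]

```text
time: 26.75
position: [0.5392, 0.0056, 0.2306]
tool_rot: [-2.227, -2.216, 0.001]
ft_force: [-0.5, 0.2, -4.5]
grip_width: 0.774
grip_force: 35.0
```

```bash
python3 go.py .5403 .0073 .14
```

```text
t26.75 pos [0.5392 0.0056 0.2306] w0.774 gf35.0 F [-0.5  0.2 -4.5] q7 -0.01
shift [0.006 0.004 0.302] rot [-0.001  0.    -0.005]
```

Call:
jog_arm:
  moves: [0.004,0.003,0.08,0,0,0,-1,0.004,0.003,0.18,0,0,0,-1,0.004,0.003,0.26,0,0,0,-1,0.004,0.003,0.3,0,0,0,-1,0.004,0.003,0.3,0,0,0,-1,0.004,0.003,0.3,0,0,0,-1,0.004,0.003,0.3,0,0,0,-1,0.004,0.003,0.3,0,0,0,-1]

```text
time: 27.75
position: [0.5414, 0.0086, 0.1416]
tool_rot: [2.224, 2.218, 0.002]
ft_force: [-0.6, -0.3, -4.6]
grip_width: 0.782
grip_force: 35.0
```

```bash
python3 go.py .5403 .0073 .1105;python3 - <<'E'
from h import *
from bench import ctrl
s=ctrl.get_state();d=ctrl.get_image("scene");p=d["pixels"];print(s["position"])
cv2.imwrite("pics/s2.png",cv2.resize(p[150:330,210:400],None,fx=3,fy=3,interpolation=cv2.INTER_CUBIC)[:,:,::-1])
E
```

```text
t27.75 pos [0.5414 0.0086 0.1416] w0.782 gf35.0 F [-0.6 -0.3 -4.6] q7 0.03
shift [-0.004 -0.004  0.104] rot [ 0.001 -0.    -0.003]
[0.54137995 0.00857476 0.14159659]
```

View pics/s2.png

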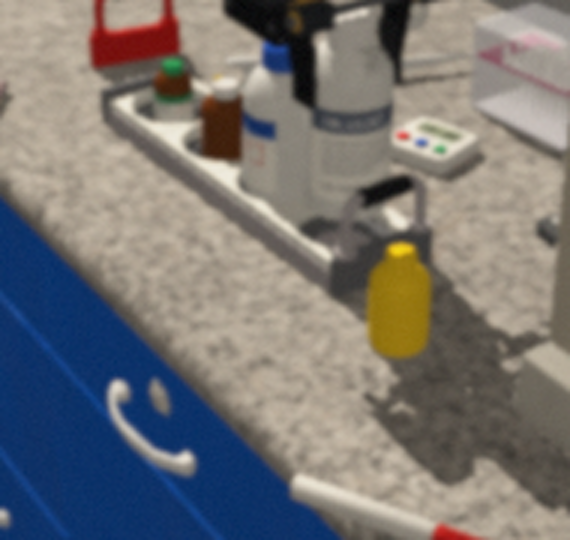

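Control, calibrator and wash bottle stand in their seats and the diluent hangs over the handle seat. I'll lower it slowly.

Call:
jog_arm:
  moves: [-0.004,-0.004,0.02,0,0,0,-1,-0.004,-0.004,0.04,0,0,0,-1,-0.004,-0.004,0.06,0,0,0,-1,-0.004,-0.004,0.075,0,0,0,-1,-0.004,-0.004,0.085,0,0,0,-1,-0.004,-0.004,0.095,0,0,0,-1,-0.004,-0.004,0.1,0,0,0,-1,-0.004,-0.004,0.1,0,0,0,-1]

```text
time: 28.8
position: [0.5398, 0.0073, 0.1109]
tool_rot: [-2.224, -2.218, -0.0]
ft_force: [0.1, -0.6, -3.9]
grip_width: 0.774
grip_force: 35.0
```

```bash
python3 go.py .5403 .0073 .1100
```

```text
t28.80 pos [0.5398 0.0073 0.1109] w0.774 gf35.0 F [ 0.1 -0.6 -3.9] q7 0.05
shift [-0.     0.002  0.003] rot [ 0.    -0.    -0.003]
```

Call:
jog_arm:
  moves: [0,0.001,0.002,0,0,0,-1,0,0.001,0.004,0,0,0,-1,0,0.001,0.005,0,0,0,-1,0,0.001,0.005,0,0,0,-1,0,0.001,0.005,0,0,0,-1,0,0.001,0.005,0,0,0,-1,0,0.001,0.005,0,0,0,-1,0,0.001,0.005,0,0,0,-1]

```text
time: 29.8
position: [0.5403, 0.0073, 0.1103]
tool_rot: [-2.225, -2.218, -0.001]
ft_force: [-3.5, 0.6, 6.6]
grip_width: 0.776
grip_force: 35.0
```

Call:
jog_arm:
  moves: [0,0,0,0,0,0,0.7,0,0,0,0,0,0,0.9,0,0,0,0,0,0,1,0,0,0,0,0,0,1,0,0,-0.08,0,0,0,1,0,0,-0.2,0,0,0,1,0,0,-0.35,0,0,0,1,0,0,-0.4,0,0,0,1]

```text
time: 30.8
position: [0.5416, 0.0072, 0.2323]
tool_rot: [2.223, 2.217, 0.006]
ft_force: [0.9, -0.2, -0.4]
grip_width: 1.001
grip_force: 0.0
```

Call:
jog_arm:
  moves: [0,-0.1,-0.2,0,0,0,1,-0.2,-0.2,-0.2,0,0,0,1,-0.4,-0.3,-0.2,0,0,0,1,-0.6,-0.3,-0.2,0,0,0,1,-0.8,-0.3,-0.2,0,0,0,1,-0.8,-0.3,-0.2,0,0,0,1,-0.8,-0.3,-0.2,0,0,0,1,-0.8,-0.3,-0.2,0,0,0,1]

```text
time: 31.8
position: [0.4486, -0.2316, 0.2889]
tool_rot: [-2.222, -2.218, 0.003]
ft_force: [-3.5, -1.6, 0.8]
grip_width: 1.0
grip_force: 0.0
```

```bash
python3 - <<'E'
from h import *
from bench import ctrl
S=[(.5316,.2645),(.5346,.1785),(.5375,.0935),(.5403,.0073)]
d=ctrl.get_image("top");x,y,w,h=180,140,200,100;k=4
im=cv2.resize(d["pixels"][y:y+h,x:x+w],None,fx=k,fy=k,interpolation=cv2.INTER_CUBIC)
Z=[(.066,.0095),(.082,.012),(.149,.0175),(.174,.0185)]
for s,(z,r) in zip(S,Z):
    s=np.array(s)+(.0017,-.0022)
    for c,rr,zz,col in((s,r,z,(255,0,255)),(s,.038,.026,(255,0,0))):
        cv2.polylines(im,[np.array([(proj(d,q)+.4-(x,y))*k for q in circ(c,rr,zz)]).astype(np.int32)],False,col,1)
cv2.imwrite("pics/fin.png",im[:,:,::-1])
E
```

```text
(no output)
```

View pics/fin.png

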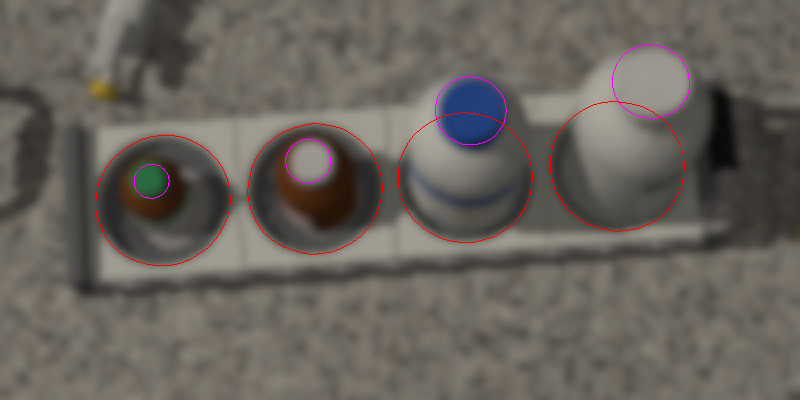

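All four caps sit on the predicted circles. The hand is close to the analyser and reads 3.5 N, so I'll back away before handing in.

Call:
jog_arm:
  moves: [0.1,-0.05,-0.05,0,0,0,1,0.25,-0.05,-0.1,0,0,0,1,0.35,-0.05,-0.1,0,0,0,1,0.35,-0.05,-0.1,0,0,0,1,0.35,-0.05,-0.1,0,0,0,1,0.35,-0.05,-0.1,0,0,0,1,0.35,-0.05,-0.1,0,0,0,1,0.35,-0.05,-0.1,0,0,0,1]

```text
time: 32.85
position: [0.4347, -0.1278, 0.3194]
tool_rot: [-2.225, -2.217, -0.0]
ft_force: [0.6, 0.0, 0.3]
grip_width: 1.0
grip_force: 0.0
```

```bash
python3 -c "
from bench import ctrl
s=ctrl.get_state();print(s['position'],s['ft_force'],abs(s['qd']).max());print(ctrl.close_job())"
```

```text
[ 0.43466875 -0.12782266  0.31940191] [0.56142181 0.04470847 0.33975424] 0.00372972446011101
the job is handed in; nothing more can be done
None
```

I loaded all four bottles in height order, tallest beside the handle, and handed the job in at about 33 s. The last top-camera view showed every cap over its seat centre and the gripper touched nothing at hand-in, but no verdict came back. It may have brushed the analyser at about 4 N (limit 40 N) after the last release, before I backed it off.

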